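Clamp a tablet in the ratchet holder

TASK

Clamp the tablet in the repair holder by working its ratchet lever to and fro: close the jaw until the tablet is tight against the end stop and the jaw's sprung pad is pressed back about half way, never all the way. Then swing the lever back, in the direction in which it spins loose, all the way to its end, and let go. Use only the lever's handle: do not push the jaw or the tablet by hand, do not lean on the lamp bar, and leave the things around where they are.

Things in the scene. Friction and masses are not known exactly. Their poses are not given: they have to be found in the camera images.
- holder: Fixed clamping holder: grey base plate 245 x 360 mm with a bed whose top is 30 mm above the table. Origin: on the table under the ratchet's upright axis (its z). Its -x axis points roughly towards the robot; the bed lies on its +x side, centred at x = +100 mm.
- lever (a joint): Ratchet lever swinging about the holder's upright axis, -0.7 to 0.7 rad between end stops; at 0 it points along the holder's -x. Positive is anticlockwise from above (the handle moves to the holder's -y, the robot's right) and grips: it turns the wheel. Negative spins loose (clicks, 1 to 3 N at the handle); the wheel stays put by friction.
- wheel_top (a point): Centre of the toothed ratchet wheel (about 80 mm across, 20 teeth) under the lever, 46 mm above the table, on the ratchet axis. Driven by the lever it moves the jaw towards the end stop, 16 mm per rad, after up to 0.32 rad of idle play while the pawl finds a tooth. Driving takes about 6 to 8 N at the handle.
- lever_grip (a point): Middle of the lever's black upright round handle, 20 mm diameter, standing from 56 to 121 mm above the table; this point is 95 mm above the table and 90 mm from the ratchet axis: in the holder's frame at (-90 cos q, -90 sin q, 95) mm, q being the lever joint.
- lamp: Fixed lamp bar of the holder on two posts: white bar 400 mm long (along the holder's y) and 50 mm wide, underside 198 mm above the table, spanning holder x from -73 to -23 mm, just behind and above the lever's handle. A gripper coming straight down hits it; one leaning back 30 to 45 degrees to the holder's -x clears it. Origin: that of the holder.
- jaw: Sliding jaw, aluminium block 110 x 34 x 34 mm on the +y end of the bed, moved only by the ratchet, towards the holder's -y. Origin: middle of the lower edge of its face towards the tablet.
- pad (a joint): Black sprung pad plate 100 x 10 x 26 mm standing in front of the jaw, facing the tablet. 0: fully out (gap of 16 mm between pad and jaw, pad face 26 mm from the jaw's face); grows in metres as the pad is pressed back to the jaw; 0.016: bottomed. Spring 0.7 N per mm.
- endstop: Fixed end stop, dark steel bar 110 x 16 x 30 mm across the -y end of the bed. Origin: under its centre, on the bed; its face to the tablet is at +8 mm along its y.
- tablet_centre (a point): Centre of the tablet computer, 100 x 160 x 10 mm (160 mm along the holder's y), 0.2 to 0.4 kg, aluminium with black screen up, lying loose on the bed between two low side rails, between end stop and pad; z axis normal to the screen.
- screwdriver: loose screwdriver, 170 mm long, lying on the table beside the holder; origin at its underside
- brush: loose cleaning brush, 170 mm long, lying beside the holder; origin at its underside
- jar: loose glass jar, 56 mm across and 70 mm tall, standing beside the holder; origin under its centre
- fan: loose black laptop fan, 75 x 75 x 12 mm, lying flat; origin under its centre
- tablet: The same tablet; origin under its centre.
There are look-alikes about, which are no part of the job. What is shaped like the tablet but green or turquoise is not meant.

How it is judged (in metres and radians):
On the way, in this order (a step that is already met when the one before it is completed fails the run):
1. the lever has driven the jaw at least 9 mm closed (distance of jaw from where it was at the start of the episode above 0.009 m), for 0.1 s.
2. the lever has spun loose back beyond -0.35 rad, the jaw staying closed (value of joint lever below -0.35 rad and distance of jaw from where it was at the start of the episode above 0.008 m), for 0.1 s.
At the end, for the whole second after the job is handed in: The tablet lies flat and still, within 3 mm of the end stop; the pad is pressed back by 4 to 13 mm of its 16 mm; the lever rests below -0.5 rad, at its loose end (value of joint pad between 0.004 and 0.013 m and value of joint lever below -0.5 rad and y of tablet_centre in the frame of endstop below 0.091 m and angle between tablet_centre's own z axis and vertical below 0.06 rad and linear speed of tablet below 0.01 m/s and velocity of joint lever between -0.05 and 0.05 rad/s); the robot touches nothing.
It fails at once if the pad is bottomed (pressed back over 15.3 mm) (value of joint pad above 0.0153 m).
It fails at once if the robot pushes the jaw or its pad (over 3 N) (contact force between any of the fingers, the arm and jaw above 3 N).
It fails at once if the robot pushes the tablet (over 3 N) (contact force between any of the fingers, the arm and tablet above 3 N).
It fails at once if the robot leans on the lamp bar (over 15 N) (contact force between any of the fingers, the arm and lamp above 15 N).
It fails at once if a bystander is moved by over 30 mm (distance of any of screwdriver, brush, jar, fan from where it was at the start of the episode above 0.03 m).
It also fails if it takes over 54 s, if anything falls off the work surface, if the arm or the gripper's body presses on something with over 40 N, if the wrist force passes 120 N, or if a joint passes its speed limit or range.

ROBOT

A 6-joint arm with a two-finger parallel gripper is mounted at the origin on the work surface. World frame = base frame: x ahead of the robot, y to its left, z up, the work surface at z = 0. Lengths are in mm, angles in rad, forces in N, time in s.
With the tool pointing down it reaches from about 325 to 925 mm from the base axis. Payload 3.1 kg.
Tool frame: the origin (TCP) lies at the very end of the fingers, on their centre line; the grasp point (between the pads) lies 19 mm behind it; z points along the fingers, y is the line along which they close (so a half turn about z gives the same grasp; the last joint's range is limited). The gripper opens to 85 mm and grips with 20 to 120 N. Pads are 22 mm wide; open, the fingers measure 114 mm over their backs; the gripper's body (76 mm by 85 mm) begins 54 mm behind the grasp point. The pads swing forward as they close: fully open they stand 13 mm farther back than shut.
Start: joints at [-1.344, 0.217, 1.613, -0, 1.311, -0.112], TCP at [207.744, -589.476, 231.3] pointing down, gripper open.
Joint ranges: [-2.75, 2.75], [-0.78, 2.1], [0.31, 2.55], [-1.13, 4.27], [0.13, 2.63], [-2.58, 2.58]. Speed limits (rad/s): [2.79, 2.79, 3.14, 3.14, 3.14, 3.14].

INTERFACE

Orientations are given as a 3x3 rotation matrix whose columns are the frame's x, y, z axes.
In Python, from bench import sensors, viewer, workorder, find_in, place_of gives the robot as it stands.
- The arm moves only by the shell command python3 -m pendant 'ROWS' [FORCE]. ROWS is JSON, one flat list of numbers, 7 for each row, row after row: the shift along the world's x, y, z in mm, then the turn, a rotation vector about the world's x, y, z in rad, then the finger opening in mm, from 0 to 85.4. In form: [dx, dy, dz, wx, wy, wz, gripper, dx, dy, dz, wx, wy, wz, gripper, ...]. A call has 1 to 8 rows; each row shifts and turns the commanded pose from where the row before left it; what a row does not reach is not made up. A row lasts 1/12 s, in which the tool goes at most 41.7 mm and 7.16 degrees, less where a joint would pass 70% of its speed; a pose out of reach is approached as far as the arm can. A call with a gripper value outside its range is refused whole. The fingers move at their own pace and stop on an object; FORCE is the grip in N (left out, the last holds). Time passes only in rows, so rows that do not move let the fingers close. It gives the time, the measured TCP pose, the force, the opening and the grip force at its end, in the units of the state.
- sensors.observe(): the state, without advancing time (a new reading comes with each control period).
- viewer.capture(name): name is "side" or "top"; returns the picture (420x560x3 uint8, red, green, blue); there is no depth.
- viewer.camera_model(name): a dict with "fx", "fy", "cx", "cy" (pixels), "xyz" and "attitude" of the camera in the world. Camera axes: x right, y up, looking along -z (the intrinsics and any distortion apply to the point x, -y, -z); pixel columns grow to the right and rows downward; lengths in mm; the calibration is good to about 2 mm. A picture is of the moment at which its call begins. camera_model takes no time and is no camera call.
- workorder.finish_job(): hands the job in; it is judged then, once.
Trained networks look in the newest picture that a camera, given by its name, has taken for a name from the list of things; names that differ only in an ending like _2 or _b are one class to them, and where a whole thing is asked for, a point or a joint stands for the part that bears it (a point fixed in the world has none). Each returns a list of dicts, best first, with "confidence" (0 to 1); they miss things now and then, are a little off and sometimes report something else, mostly with a low value. They report only what shows in the picture. A call takes as long as a camera call. They do not tell look-alikes from the thing itself.
- find_in(target, camera): "rect" ([left, top, width, height] in pixels, round what is visible of it).
- place_of(target, camera): "point" ([column, row] in pixels: a listed point, or the origin of a listed thing).
The state is a dict: "t": time; "q": joint angles; "qd": joint speeds; "joint_torque": joint torques, N m; "position": TCP position; "ee_rot": TCP orientation; "contact_force": force on the tool from outside, world axes, zero at the start; "wrist_torque": the same for the moment, N m; "opening": finger opening in mm; "finger_force": force on a finger pad.
Only numpy, scipy, OpenCV 4.12 (cv2) and the standard library are available. Lean on these libraries where they do the work, as an engineer would, in place of code of your own. Each camera call takes 0.05 s, during which the arm holds its last target. There are 200 camera calls.

## Working session

There is one attempt and no reset: what is moved stays moved. The work goes in short steps, Python scripts to look and compute and a shell command to move; the robot and the scene stay as the last step left them, time stands still between calls to the robot, and variables do not carry over. Pictures are saved under pics/ and viewed, at most 10 in all, crops included, and the job is handed in when it is done.

```bash
ls; mkdir -p pics
cat > h.py <<'E'
import numpy as np, cv2
from bench import sensors, viewer, workorder, find_in, place_of
def ray(cam,px):
    m=viewer.camera_model(cam); R=np.array(m["attitude"]); 
    d=R@np.array([(px[0]-m["cx"])/m["fx"],-(px[1]-m["cy"])/m["fy"],-1.]); return np.array(m["xyz"]),d
def atz(cam,px,z):
    o,d=ray(cam,px); return o+d*(z-o[2])/d[2]
def proj(cam,p):
    m=viewer.camera_model(cam); c=np.array(m["attitude"]).T@(np.array(p)-m["xyz"])
    return [m["cx"]-m["fx"]*c[0]/c[2], m["cy"]+m["fy"]*c[1]/c[2]]
def tri(p1,p2):
    o1,d1=ray("top",p1);o2,d2=ray("side",p2)
    t=np.linalg.lstsq(np.c_[d1,-d2],o2-o1,rcond=None)[0]
    a=o1+d1*t[0];b=o2+d2*t[1];return (a+b)/2,np.linalg.norm(a-b)
E
python3 - <<'E'
from h import *
np.set_printoptions(precision=1,suppress=True)
for c in("top","side"):
    im=viewer.capture(c);cv2.imwrite(f"pics/{c}0.png",im[:,:,::-1]); m=viewer.camera_model(c);print(m)
    for n in("holder","wheel_top","lever_grip","jaw","endstop","tablet_centre","lamp","pad"):
        print(c,n,[(np.round(r["point"],1).tolist(),round(r["confidence"],2)) for r in place_of(n,c)][:3])
print(sensors.observe())
E
```

```text
pics
{'fx': 472.934934421744, 'fy': 472.934934421744, 'cx': 274.77827162976877, 'cy': 214.2633981767641, 'xyz': array([ 274.5,  -24.3, 1254.1]), 'attitude': array([[ 0.1,  1. , -0.2],
       [-1. ,  0.1, -0. ],
       [-0. ,  0.2,  1. ]])}
top holder [([268.6, 187.5], 0.59)]
top wheel_top [([271.0, 186.2], 0.38)]
top lever_grip [([251.6, 209.2], 0.66)]
top jaw [([230.3, 143.2], 0.93)]
top endstop [([305.1, 156.0], 0.59)]
top tablet_centre [([410.6, 165.9], 0.69), ([148.0, 301.8], 0.62), ([270.1, 151.9], 0.57)]
top lamp []Traceback (most recent call last):
  File "<stdin>", line 6, in <module>
ValueError: it knows: brush, endstop, fan, holder, jar, jaw, lamp, lever_grip, screwdriver, tablet, tablet_centre, wheel_top
```

View pics/top0.png

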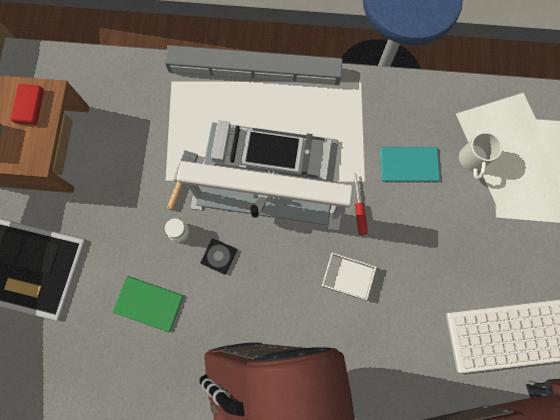

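The top view shows the holder at about (268,187), with the lamp bar across it from (185,175) to (350,195). The black handle is at (254,210), left of centre, so the lever starts at a negative angle. The tablet is at (272,151), and the jaw and pad are at (220-235,142). The jar (177,231), fan (219,256) and brush (180,185) stand on the robot's left, the screwdriver (361,210) on its right.

Run:
```python
from h import *
np.set_printoptions(precision=1,suppress=True)
P={}
for c in("top","side"):
    im=viewer.capture(c);cv2.imwrite(f"pics/{c}0.png",im[:,:,::-1])
    for n in("holder","wheel_top","lever_grip","jaw","endstop","tablet_centre"):
        r=place_of(n,c);P[c,n]=r
        print(c,n,[(np.round(q["point"],1).tolist(),round(q["confidence"],2)) for q in r][:3])
for n,z in(("holder",0),("wheel_top",46),("lever_grip",95),("jaw",30),("endstop",30)):
    for c in("top","side"):
        if P[c,n]: print(n,c,atz(c,P[c,n][0]["point"],z))
    if P["top",n] and P["side",n]: print(n,"tri",*tri(P["top",n][0]["point"],P["side",n][0]["point"]))
print(atz("top",[271,151.5],40))
m=viewer.camera_model("side");print(m)
s=sensors.observe();print(s)
```

```text
top holder [([270.2, 185.7], 0.97), ([305.6, 156.7], 0.22)]
top wheel_top [([267.3, 184.2], 0.48)]
top lever_grip [([254.0, 209.5], 0.48), ([181.9, 177.4], 0.45), ([269.1, 150.0], 0.31)]
top jaw [([228.0, 146.8], 0.74)]
top endstop [([307.4, 156.3], 0.72)]
top tablet_centre [([149.9, 301.1], 0.93), ([407.7, 166.1], 0.67), ([360.0, 205.3], 0.64)]
side holder [([249.9, 236.4], 0.87)]
side wheel_top [([245.6, 225.6], 0.65), ([326.1, 264.6], 0.38)]
side lever_grip [([279.5, 220.2], 0.83)]
side jaw [([209.5, 275.1], 0.81), ([281.3, 220.2], 0.72), ([248.8, 223.7], 0.58)]
side endstop [([213.5, 203.7], 0.84)]
side tablet_centre [([210.2, 234.7], 0.94), ([210.9, 138.5], 0.78), ([392.4, 320.4], 0.61)]
holder top [639.1  21.3   0. ]
holder side [625.9  25.4   0. ]
holder tri [632.   23.4   2.1] 13.339818950383803
wheel_top top [629.2  27.6  46. ]
wheel_top side [633.7  19.4  46. ]
wheel_top tri [630.2  26.3  53.7] 6.641970464086821
lever_grip top [545.9  53.1  95. ]
lever_grip side [543.3  46.6  95. ]
lever_grip tri [543.8  52.5 103.6] 0.17220277232476716
jaw top [731.2 145.3  30. ]
jaw side [
[... 182 characters left out ...]
[723.9  26.1  40. ]
{'fx': 456.03539199525954, 'fy': 456.03539199525954, 'cx': 287.50246722127224, 'cy': 207.314712619956, 'xyz': array([ 588.6,  718. , 1065. ]), 'attitude': array([[-1. , -0.1,  0.1],
       [ 0.1, -0.8,  0.6],
       [-0. ,  0.6,  0.8]])}
{'t': 1.1, 'q': array([-1.3,  0.2,  1.6, -0. ,  1.3, -0.1]), 'qd': array([-0., -0.,  0.,  0., -0.,  0.]), 'joint_torque': array([  0. , -39.7, -30.4,  -0. ,   0. ,  -0. ]), 'position': array([ 207.7, -589.5,  231.3]), 'ee_rot': array([[ 0.9,  0.3, -0. ],
       [ 0.3, -0.9, -0. ],
       [-0. ,  0. , -1. ]]), 'contact_force': array([0. , 0.4, 0.2]), 'wrist_torque': array([ 0., -0., -0.]), 'finger_force': 0.0, 'opening': 85.54230030959704}
```

View pics/side0.png

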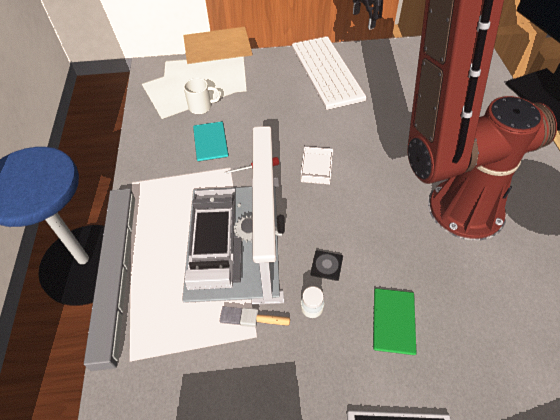

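The side view agrees: the handle is at about (280,222), the wheel at (246,226), the tablet at (211,234), the jaw at (209,270) and the end stop at (213,200). That puts the holder origin near (630,24) with yaw about -0.05. The handle is near (544,51), so q is about -0.25. The jaw has roughly 28 mm of slack to close.

I'll keep the tool leaning back 40° along the holder's -x and cage the handle loosely. First move is to a pre-pose in front of the handle.

```bash
python3 -m pendant '[10,27,0,0,0,-0.0975,85, 10,27,0,0,0,-0.0975,85, 10,27,0,0,0,-0.0975,85, 10,27,0,0,0,-0.0975,85, 10,27,0,0,0,0,85, 10,27,0,0,0,0,85, 10,27,0,0,0,0,85, 10,27,0,0,0,0,85]'
python3 -m pendant '[10,27,0,0,0,0,85, 10,27,0,0,0,0,85, 10,27,0,0,0,0,85, 10,27,0,0,0,0,85, 10,27,0,0,0,0,85, 10,27,0,0,0,0,85, 10,27,0,0,0,0,85, 10,27,0,0,0,0,85]'
python3 -m pendant '[10,27,0,-0.0058,-0.1163,0,85, 10,27,0,-0.0058,-0.1163,0,85, 10,27,0,-0.0058,-0.1163,0,85, 10,27,0,-0.0058,-0.1163,0,85, 10,27,0,-0.0058,-0.1163,0,85, 10,27,0,-0.0058,-0.1163,0,85, 0,27,0,0,0,0,85, 0,0,0,0,0,0,85]'
python3 -c "
from bench import sensors
s=sensors.observe();print(s['q'],s['position'],s['ee_rot'],s['t'])"
```

```text
t: 1.77
position: [288.0, -372.2, 231.4]
ee_rot: [[0.999, -0.051, 0.0], [-0.051, -0.999, -0.0], [0.0, 0.0, -1.0]]
contact_force: [0.9, -0.1, 0.6]
opening: 85.0
finger_force: 0.0
t: 2.43
position: [368.0, -156.2, 231.6]
ee_rot: [[0.999, -0.051, 0.001], [-0.051, -0.999, -0.001], [0.001, 0.0, -1.0]]
contact_force: [0.0, -0.5, 0.8]
opening: 84.9
finger_force: 0.0
t: 3.1
position: [425.3, 37.6, 228.2]
ee_rot: [[0.767, -0.04, 0.64], [-0.033, -0.999, -0.024], [0.64, -0.003, -0.768]]
contact_force: [-0.5, 0.1, -0.2]
opening: 85.1
finger_force: 0.0
[-0.11103634 -0.76017234  2.51370144  0.07407272  0.6958995   1.4616179 ] [425.29635613  37.55121803 228.16435973] [[ 0.76743323 -0.04048994  0.63984905]
 [-0.03303757 -0.99917537 -0.02360311]
 [ 0.6402771  -0.00302524 -0.76813806]] 3.1
```

```bash
python3 -m pendant '[15,4,-15,0,0,0,85, 15,4,-20,0,0,0,85, 10,4,-25,0,0,0,85, 10,3,-25,0,0,0,85, 10,0,-25,0,0,0,85, 5,0,-20,0,0,0,85, 5,0,-17,0,0,0,85, 0,0,0,0,0,0,85]'
python3 - <<'E'
from h import *
np.set_printoptions(precision=3,suppress=True)
s=sensors.observe();print(s['q'],s['position'],s['ee_rot'])
a=[]
for c in("top","side"):
    im=viewer.capture(c);u,v=proj(c,[560,50,80]);u,v=int(u),int(v)
    a.append(cv2.resize(im[v-75:v+75,u-100:u+100],None,fx=3.8,fy=3.8,interpolation=3)[:,:,::-1])
    r=place_of("lever_grip",c);print([(q['point'],q['confidence']) for q in r][:2])
    print(c,u-100,v-75)
cv2.imwrite("pics/b1.png",cv2.resize(np.vstack(a),None,fx=.52,fy=.52,interpolation=3))
E
```

```text
t: 3.77
position: [495.3, 45.6, 83.8]
ee_rot: [[0.773, -0.052, 0.632], [-0.04, -0.999, -0.033], [0.633, -0.0, -0.774]]
contact_force: [-0.7, -0.5, 0.2]
opening: 85.0
finger_force: 0.0
[-0.048 -0.148  2.467 -0.018  0.137  1.592] [495.331  45.566  83.751] [[ 0.773 -0.052  0.632]
 [-0.04  -0.999 -0.033]
 [ 0.633 -0.    -0.774]]
[([253.1, 206.2], 0.76)]
top 155 130
[([281.7, 222.0], 0.83)]
side 173 150
```

View pics/b1.png

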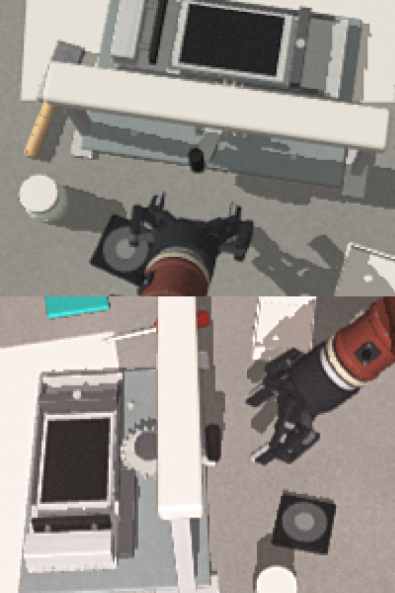

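The fingers stand open in front of the handle, tips at crop (135,205) and (237,205) and handle at (196,158), with the lamp clear. I'll refine the handle position before going in.

Run:
```python
from h import *
np.set_printoptions(precision=1,suppress=True)
print(atz("top",[253.1,206.2],95),atz("side",[281.7,222],95),tri([253.1,206.2],[281.7,222]))
# handle top centre & dark blob in both images
for c in("top","side"):
    im=viewer.capture(c).astype(int);u,v=map(int,proj(c,[545,50,95]));
    w=im[v-22:v+22,u-22:u+22].sum(2); n,l,st,ce=cv2.connectedComponentsWithStats((w<110).astype(np.uint8))
    for i in range(1,n):
        if st[i,4]>15: print(c,ce[i]+[u-22,v-22],st[i]+[u-22,v-22,0,0,0])
```

```text
[554.2  56.1  95. ] [538.3  52.9  95. ] (array([544.9,  57.6, 106.7]), np.float64(13.449649031292362))
top [254.7 211.1] [251 205   7  12  47]
```

```bash
python3 -m pendant '[10,1,-1,0,0.035,0,85, 10,1,-1,0,0.035,0,85, 10,1,-1,0,0,0,85, 10,1,0,0,0,0,85, 10,1,0,0,0,0,85, 10,0,0,0,0,0,85, 0,0,0,0,0,0,60, 0,0,0,0,0,0,50]' 20
python3 -m pendant '[0,0,0,0,0,0,45, 0,0,0,0,0,0,40, 0,0,0,0,0,0,40]'
python3 - <<'E'
from h import *
np.set_printoptions(precision=3,suppress=True)
s=sensors.observe();print(s['q'],s['position'])
im=viewer.capture("top");viewer
b=viewer.capture("side")
a=[]
for c,i in(("top",im),("side",b)):
    u,v=map(int,proj(c,[560,50,80]))
    a.append(cv2.resize(i[v-40:v+40,u-55:u+55],None,fx=5,fy=5,interpolation=3)[:,:,::-1])
cv2.imwrite("pics/b2.png",cv2.resize(np.vstack(a),None,fx=.74,fy=.74))
E
```

```text
t: 4.73
position: [557.5, 51.5, 84.7]
ee_rot: [[0.81, -0.051, 0.584], [-0.04, -0.999, -0.032], [0.585, 0.003, -0.811]]
contact_force: [-0.2, -0.3, 0.0]
opening: 63.6
finger_force: 0.0
t: 4.98
position: [556.4, 51.5, 84.1]
ee_rot: [[0.811, -0.051, 0.583], [-0.04, -0.999, -0.032], [0.584, 0.003, -0.812]]
contact_force: [0.4, 0.5, -0.4]
opening: 39.9
finger_force: 0.0
[-0.023  0.006  2.295 -0.084  0.218  1.674] [556.353  51.481  84.109]
```

View pics/b2.png

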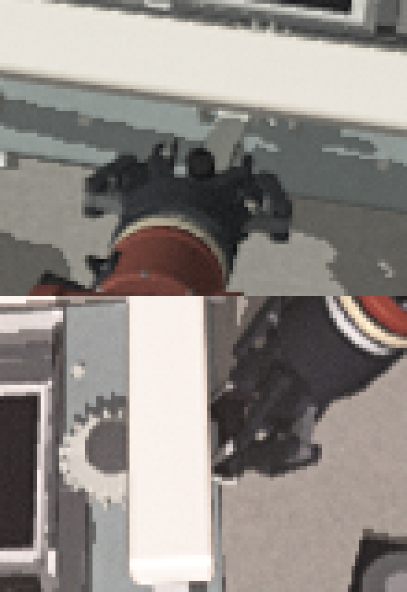

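The handle top, at crop (203,162), stands between the two fingers at about x=165 and x=243. I'll close to a loose cage.

```bash
python3 -m pendant '[0,0,0,0,0,0,32, 0,0,0,0,0,0,26, 0,0,0,0,0,0,25, 0,0,0,0,0,0,25]' 20
```

```text
t: 5.42
position: [557.2, 51.5, 84.6]
ee_rot: [[0.81, -0.051, 0.584], [-0.04, -0.999, -0.032], [0.585, 0.003, -0.811]]
contact_force: [0.6, -0.3, 0.4]
opening: 25.2
finger_force: 0.0
```

```bash
python3 -m pendant '[-1.6,-6,0,0,0,0,25, -1.3,-6,0,0,0,0,25, -0.9,-6,0,0,0,0,25]'
python3 -m pendant '[-0.4,-6,0,0,0,0,25, -0.1,-6,0,0,0,0,25, 0.4,-6,0,0,0,0,25]'
python3 -m pendant '[0.8,-6,0,0,0,0,25, 1.2,-6,0,0,0,0,25, 0,0,0,0,0,0,25]'
```

```text
t: 5.67
position: [552.6, 34.5, 84.2]
ee_rot: [[0.811, -0.05, 0.583], [-0.04, -0.999, -0.03], [0.583, 0.001, -0.812]]
contact_force: [-4.3, 8.1, 3.5]
opening: 25.3
finger_force: 4.0
t: 5.92
position: [551.4, 16.9, 83.3]
ee_rot: [[0.813, -0.049, 0.58], [-0.039, -0.999, -0.029], [0.581, 0.001, -0.814]]
contact_force: [-3.9, 7.2, 2.5]
opening: 24.9
finger_force: 3.5
t: 6.17
position: [553.3, 4.2, 82.9]
ee_rot: [[0.813, -0.05, 0.58], [-0.04, -0.999, -0.03], [0.581, 0.001, -0.814]]
contact_force: [-2.3, 3.7, 0.7]
opening: 25.1
finger_force: 1.9
```

```bash
python3 -m pendant '[1.3,-6,0,0,0,0,25, 1.8,-6,0,0,0,0,25, 2.3,-6,0,0,0,0,25]'
python3 -m pendant '[2.8,-6,0,0,0,0,25, 3.3,-6,0,0,0,0,25, 2.6,-4,0,0,0,0,25, 0,0,0,0,0,0,25]'
cat > look.py <<'E'
from h import *
import sys
np.set_printoptions(precision=1,suppress=True)
a=[]
for c in("top","side"):
    J=[];E=[];T=[]
    for k in range(3):
        i=viewer.capture(c)
        for n,l,z in(("jaw",J,30),("endstop",E,30)):
            r=[q for q in place_of(n,c) if q["confidence"]>.4]
            r=[atz(c,q["point"],z)[:2] for q in r]
            r=[p for p in r if abs(p[0]-727)<25 and (p[1]>60)==(n=="jaw")]
            if r: l.append(r[0])
    print(c,"jaw",np.median(J,0) if J else 0,"end",np.median(E,0) if E else 0)
    u,v=map(int,proj(c,[727,40,45])); s=62 if c=="top" else 70
    i=i[v-40:v+40,u-s:u+s] if c=="top" else i[v-s:v+s,u-40:u+40]
    if c=="side": i=cv2.rotate(i,cv2.ROTATE_90_CLOCKWISE)
    a.append(cv2.resize(i,(124*6,80*6 if c=="top" else int(80*6*62/70)),interpolation=cv2.INTER_CUBIC)[:,:,::-1])
o=np.vstack(a);cv2.imwrite("pics/"+sys.argv[1],cv2.resize(o,None,fx=590/o.shape[0],fy=590/o.shape[0],interpolation=cv2.INTER_AREA))
E
python3 look.py c1.png
```

```text
t: 6.42
position: [558.1, -12.6, 82.5]
ee_rot: [[0.814, -0.048, 0.579], [-0.039, -0.999, -0.028], [0.579, -0.0, -0.815]]
contact_force: [-5.0, 6.1, 2.0]
opening: 24.9
finger_force: 3.0
t: 6.75
position: [567.3, -29.2, 82.5]
ee_rot: [[0.814, -0.049, 0.579], [-0.04, -0.999, -0.029], [0.58, 0.0, -0.815]]
contact_force: [-1.6, 3.8, -2.0]
opening: 25.1
finger_force: 2.1
top jaw [739.5 133.6] end [722.4 -66.6]
side jaw [728.5 139.5] end [713.5 -65.9]
```

View pics/c1.png

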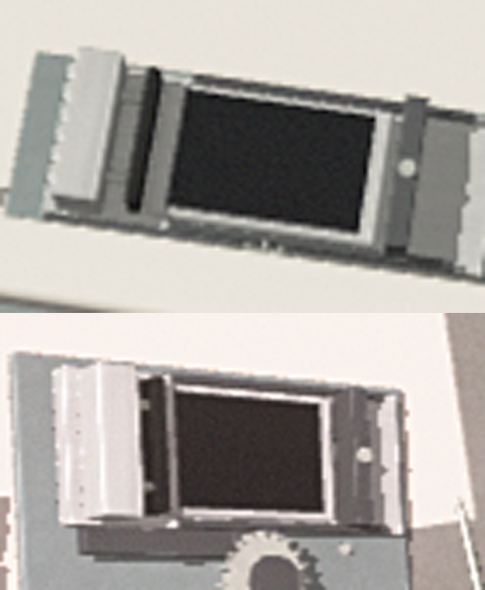

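Jaw has closed about 11 mm by both cameras. In the crops, a gap still shows between pad (150,140) and tablet (175,150), and a small one at the end stop (395,170). I'll push on to the lever's end, then swing back loose.

Back path for handle y from -28 to 82.

```bash
python3 -m pendant '[1.5,-2,0,0,0,0,25, 1.5,-2,0,0,0,0,25, 0,0,0,0,0,0,25]'
python3 -m pendant '[-1,2,0,0,0,0,25, -3,5,0,0,0,0,25, -4,6,0,0,0,0,25, -3.6,6,0,0,0,0,25, -3,6,0,0,0,0,25, -2.6,6,0,0,0,0,25, -2,6,0,0,0,0,25, -1.7,6,0,0,0,0,25]'
```

```text
t: 7.9
position: [570.3, -32.7, 82.8]
ee_rot: [[0.813, -0.048, 0.58], [-0.039, -0.999, -0.028], [0.58, -0.0, -0.814]]
contact_force: [-3.6, 7.3, 0.3]
opening: 24.8
finger_force: 3.6
t: 8.57
position: [552.9, 7.6, 86.2]
ee_rot: [[0.807, -0.052, 0.588], [-0.04, -0.999, -0.034], [0.589, 0.004, -0.808]]
contact_force: [-0.9, -3.0, -0.4]
opening: 24.9
finger_force: 1.5
```

```bash
python3 -m pendant '[-1.2,7,0,0,0,0,25, -0.6,7,0,0,0,0,25, 0,7,0,0,0,0,25, 0.5,7,0,0,0,0,25, 1,7,0,0,0,0,25, 1.6,7,0,0,0,0,25, 2.2,7,0,0,0,0,25, 2.9,7,0,0,0,0,25]'
python3 -m pendant '[3.6,7,0,0,0,0,25, 4.4,7,0,0,0,0,25, 0,0,0,0,0,0,25]'
python3 -m pendant '[4,5,0,0,0,0,25, 2,2,0,0,0,0,25, 0,0,0,0,0,0,25]'
```

```text
t: 9.23
position: [559.4, 64.4, 86.1]
ee_rot: [[0.808, -0.051, 0.587], [-0.04, -0.999, -0.032], [0.588, 0.003, -0.809]]
contact_force: [-1.8, -2.0, 0.9]
opening: 24.9
finger_force: 1.0
t: 9.48
position: [568.6, 79.2, 86.8]
ee_rot: [[0.807, -0.049, 0.589], [-0.039, -0.999, -0.031], [0.59, 0.002, -0.808]]
contact_force: [-0.0, 0.6, -0.1]
opening: 25.0
finger_force: 0.0
t: 9.73
position: [573.2, 85.5, 85.7]
ee_rot: [[0.809, -0.05, 0.586], [-0.039, -0.999, -0.031], [0.587, 0.002, -0.81]]
contact_force: [-0.2, 0.4, -0.8]
opening: 24.8
finger_force: 0.0
```

```bash
python3 -m pendant '[0,-5,0,0,0,0,25, -5.3,-6.6,0,0,0,0,25, -4.6,-7,0,0,0,0,25, -3.8,-7,0,0,0,0,25, -3,-7,0,0,0,0,25, -2.3,-7,0,0,0,0,25]'
python3 -m pendant '[-1.7,-7,0,0,0,0,25, -1.1,-7,0,0,0,0,25, -0.6,-7,0,0,0,0,25, 0,-7,0,0,0,0,25, 0.5,-7,0,0,0,0,25, 1.1,-7,0,0,0,0,25]'
python3 -m pendant '[1.7,-7,0,0,0,0,25, 2.2,-7,0,0,0,0,25, 2.9,-7,0,0,0,0,25, 0,0,0,0,0,0,25]'
python3 look.py c2.png
```

```text
t: 10.23
position: [552.0, 47.2, 84.7]
ee_rot: [[0.81, -0.049, 0.584], [-0.039, -0.999, -0.03], [0.585, 0.001, -0.811]]
contact_force: [-5.2, 10.7, 4.9]
opening: 25.1
finger_force: 4.9
t: 10.73
position: [548.8, 5.1, 83.1]
ee_rot: [[0.813, -0.049, 0.58], [-0.039, -0.999, -0.029], [0.581, 0.001, -0.814]]
contact_force: [-4.8, 7.3, 1.9]
opening: 25.0
finger_force: 3.6
t: 11.07
position: [556.0, -16.6, 83.0]
ee_rot: [[0.813, -0.05, 0.58], [-0.04, -0.999, -0.03], [0.581, 0.001, -0.814]]
contact_force: [-1.8, 4.4, -1.1]
opening: 25.4
finger_force: 2.3
top jaw [738.3 113.2] end [726.  -71.4]
side jaw [730.8 125.3] end [719.7 -67.2]
```

View pics/c2.png

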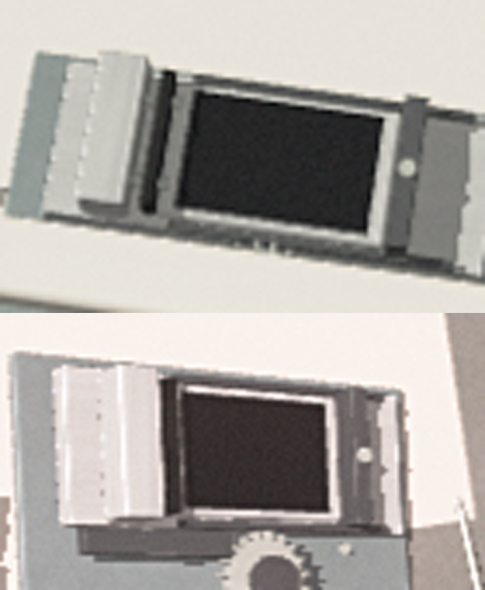

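Compared with before, the jaw has moved far to the right, the gap from pad to jaw has narrowed from about 28 to 15 crop px, and the tablet's right edge (400,170) now seems to meet the end stop. I'll rectify the pictures to quantify this before driving further.

```bash
cat > rect.py <<'E'
from h import *
import sys
def rect(c,img,z,yaw=-0.06,o=(629,24)):
    R=np.array([[np.cos(yaw),-np.sin(yaw)],[np.sin(yaw),np.cos(yaw)]])
    # output: cols = holder y from 160 to -120 (left to right), 2.8px/mm ; rows = holder x 150..50
    src=[];dst=[]
    for X,Y in((150,160),(150,-120),(50,160),(50,-120)):
        p=R@[X,Y]+o; src.append(proj(c,[*p,z])); dst.append([(160-Y)*2.8,(150-X)*1.2])
    H=cv2.getPerspectiveTransform(np.float32(src),np.float32(dst))
    return cv2.warpPerspective(img,H,(784,120),flags=cv2.INTER_CUBIC)
if __name__=="__main__":
    rows=[]
    for c in("top","side"):
        now=viewer.capture(c)[:,:,::-1].copy(); cv2.imwrite(f"pics/{c}_{sys.argv[1]}.png",now)
        for im in(cv2.imread(f"pics/{c}0.png"),now):
            r=rect(c,im,60)
            for k in range(-120,161,20): cv2.line(r,(int((160-k)*2.8),0),(int((160-k)*2.8),6),(0,0,255),1)
            rows.append(r)
    cv2.imwrite("pics/"+sys.argv[2],np.vstack(rows))
E
python3 rect.py n1 r1.png
```

```text
(no output)
```

View pics/r1.png

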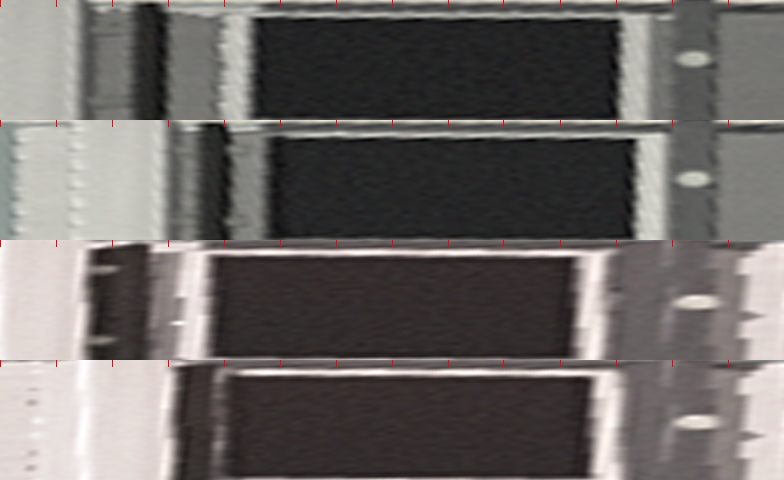

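Rectified at 2.8 px/mm, top view:
- **Jaw front:** 80→165, about 30 mm.
- **Pad:** about 65 px, 23 mm.
- **Tablet:** 650→665, about 6 mm. Its right edge now stands at the end stop face (about 670).

The pad is therefore pressed back about 7 mm; the side view gives 6 to 9 mm. That is the target, so no more driving. Now the loose swing back to the end.

```bash
python3 -m pendant '[0,5,0,0,0,0,25, -2.9,7,0,0,0,0,25, -2.2,7,0,0,0,0,25, -1.7,7,0,0,0,0,25, -1.1,7,0,0,0,0,25, -0.5,7,0,0,0,0,25, 0,7,0,0,0,0,25, 0.6,7,0,0,0,0,25]'
python3 -m pendant '[1.1,7,0,0,0,0,25, 1.7,7,0,0,0,0,25, 2.3,7,0,0,0,0,25, 3,7,0,0,0,0,25, 3.8,7,0,0,0,0,25, 4.6,7,0,0,0,0,25, 4,5,0,0,0,0,25]'
python3 -m pendant '[2,2,0,0,0,0,25, 1,1,0,0,0,0,25, 0,0,0,0,0,0,25]'
```

```text
t: 12.73
position: [551.6, 36.3, 86.1]
ee_rot: [[0.808, -0.052, 0.587], [-0.04, -0.999, -0.033], [0.588, 0.003, -0.809]]
contact_force: [-1.8, -3.2, 0.2]
opening: 25.3
finger_force: 1.2
t: 13.32
position: [572.4, 84.0, 86.1]
ee_rot: [[0.808, -0.051, 0.587], [-0.04, -0.999, -0.032], [0.588, 0.002, -0.809]]
contact_force: [-2.0, -2.5, 0.5]
opening: 25.0
finger_force: 1.0
t: 13.57
position: [575.2, 86.9, 85.9]
ee_rot: [[0.808, -0.051, 0.587], [-0.04, -0.999, -0.031], [0.588, 0.002, -0.809]]
contact_force: [0.2, -1.0, 1.0]
opening: 25.0
finger_force: 0.5
```

Nudge on until the end stop is felt.

```bash
python3 -m pendant '[1.5,1.5,0,0,0,0,25, 1.5,1.5,0,0,0,0,25, 0,0,0,0,0,0,25]'
python3 -m pendant '[1,1,0,0,0,0,25, 1,1,0,0,0,0,25, 0,0,0,0,0,0,25]'
```

```text
t: 13.82
position: [576.5, 88.4, 84.8]
ee_rot: [[0.811, -0.052, 0.583], [-0.04, -0.999, -0.034], [0.584, 0.005, -0.812]]
contact_force: [-4.0, -9.6, 5.7]
opening: 24.3
finger_force: 4.3
t: 14.07
position: [577.0, 88.5, 83.9]
ee_rot: [[0.813, -0.055, 0.579], [-0.04, -0.998, -0.038], [0.58, 0.007, -0.814]]
contact_force: [-9.5, -15.3, 9.1]
opening: 24.9
finger_force: 8.3
```

The lever's end is felt at 15 N. I'll centre the cage, open, and withdraw straight back.

```bash
python3 -m pendant '[-2,-3.5,0,0,0,0,25, 0,0,0,0,0,0,30, 0,0,0,0,0,0,45, 0,0,0,0,0,0,60, 0,0,0,0,0,0,60]'
python3 -m pendant '[-10,0,0,0,0,0,60, -20,0,0,0,0,0,60, -20,0,0,0,0,0,60, -20,0,5,0,0,0,60, -15,0,10,0,0,0,60, 0,0,20,0,0,0,60, 0,0,20,0,0,0,60, 0,0,0,0,0,0,60]'
python3 rect.py n2 r2.png
python3 - <<'E'
from h import *
a=[]
for c in("top","side"):
    i=cv2.imread(f"pics/{c}_n2.png");u,v=map(int,proj(c,[620,50,60]))
    a.append(cv2.resize(i[v-75:v+75,u-90:u+90],None,fx=2.15,fy=2.15,interpolation=3))
a=np.hstack(a); r=cv2.imread("pics/r2.png")[:,:a.shape[1]]
r=cv2.resize(cv2.imread("pics/r2.png"),(a.shape[1],270)) 
cv2.imwrite("pics/f.png",np.vstack([r,a]))
E
```

```text
t: 14.48
position: [576.7, 88.9, 84.6]
ee_rot: [[0.81, -0.05, 0.584], [-0.039, -0.999, -0.031], [0.585, 0.002, -0.811]]
contact_force: [-0.8, -0.1, 1.0]
opening: 60.0
finger_force: 0.0
t: 15.15
position: [493.9, 89.2, 144.4]
ee_rot: [[0.805, -0.05, 0.591], [-0.039, -0.999, -0.03], [0.592, 0.001, -0.806]]
contact_force: [1.4, -0.6, 0.6]
opening: 59.7
finger_force: 0.0
```

View pics/f.png

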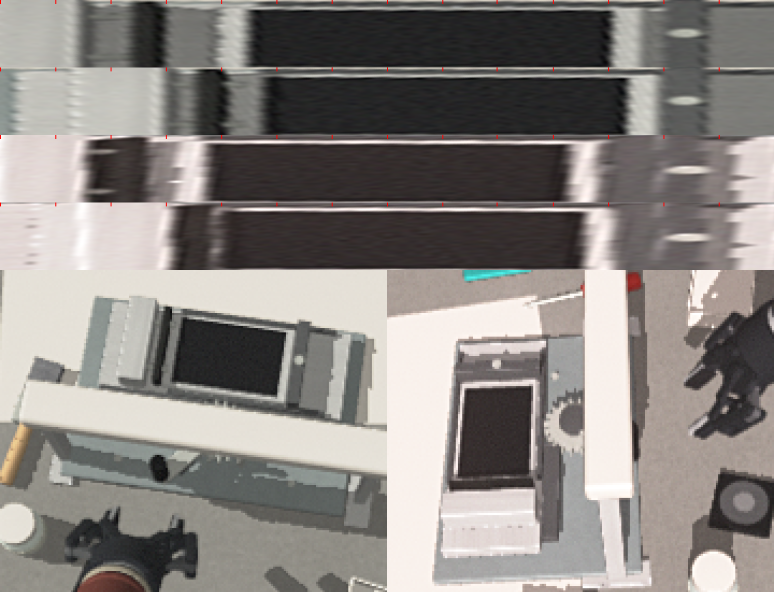

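The lever handle is at its far-left end (158,466), the jaw has not moved back, and the tablet sits at the end stop. The bystanders are in place. I'll measure the shifts of jaw, pad and tablet at sub-pixel level before handing in.

```bash
cat > m.py <<'E'
from rect import *
for c,n in(("top","n2"),("side","n2")):
    A,B=cv2.imread(f"pics/{c}0.png"),cv2.imread(f"pics/{c}_{n}.png")
    for nm,z in(("jaw",64),("pad",56),("tab",40),("end",60)):
        pr=[]
        for im in(A,B):
            r=rect(c,im,z).mean(2)[25:95].mean(0); pr.append(cv2.GaussianBlur(r[None],(0,0),2)[0])
        g=[np.gradient(p) for p in pr]
        out=[]
        for q in g:
            pk=[i for i in range(3,780) if abs(q[i])>2 and abs(q[i])==abs(q[i-3:i+4]).max()]
            f=[]
            for i in pk:
                a,b,d=abs(q[i-1]),abs(q[i]),abs(q[i+1]); f.append((round(160-(i+.5*(a-d)/(a-2*b+d))/2.8,1),int(round(q[i]))))
            out.append(f)
        print(c,nm,"\n  0:",*out[0],"\n  1:",*out[1])
E
python3 m.py
```

```text
top jaw 
  0: (np.float64(131.2), -8) (np.float64(125.3), 3) (np.float64(112.2), -6) (np.float64(104.1), -2) (np.float64(99.8), 9) (np.float64(80.3), 7) (np.float64(70.0), -11) (np.float64(-61.4), 15) (np.float64(-71.4), -7) (np.float64(-92.3), -3) (np.float64(-96.2), 4) 
  1: (np.float64(153.6), 5) (np.float64(133.4), 2) (np.float64(100.4), -9) (np.float64(94.9), 4) (np.float64(89.0), -6) (np.float64(81.3), -2) (np.float64(77.1), 9) (np.float64(64.6), -8) (np.float64(-67.0), 16) (np.float64(-77.3), -8) (np.float64(-92.3), -3) (np.float64(-96.2), 4)
top pad 
  0: (np.float64(132.5), -8) (np.float64(126.6), 3) (np.float64(113.4), -6) (np.float64(105.3), -2) (np.float64(100.9), 9) (np.float64(81.4), 7) (np.float64(71.1), -11) (np.float64(-61.3), 15) (np.float64(-71.4), -7) (np.float64(-92.5), -3) (np.float64(-96.4), 4) 
  1: (np.float64(155.1), 5) (np.float64(101.6), -9) (np.float64(96.0), 4) (np.float64(90.1), -6) (np.float64(82.2), -2) (np.float64(78.1), 9) (np.float64(65.6), -8) (np.float64(-67.0), 15) (np.float64(-77.4), -8) (np.float64(-92.5), -3) (np.float64(-96.4), 4)
top tab 
 
[... 2041 characters left out ...]
at64(84.0), 7) (np.float64(73.9), -13) (np.float64(-60.9), 13) (np.float64(-70.3), -9) 
  1: (np.float64(121.4), 2) (np.float64(116.8), -2) (np.float64(91.6), 2) (np.float64(86.5), -13) (np.float64(72.2), 5) (np.float64(67.7), -5) (np.float64(-66.5), 13) (np.float64(-75.9), -9)
side end 
  0: (np.float64(158.5), -3) (np.float64(133.9), 2) (np.float64(129.2), -13) (np.float64(106.6), 7) (np.float64(95.8), 7) (np.float64(85.8), -13) (np.float64(-46.3), 13) (np.float64(-55.5), -9) (np.float64(-105.5), 6) 
  1: (np.float64(132.5), 3) (np.float64(128.0), -2) (np.float64(98.2), -14) (np.float64(84.2), 5) (np.float64(79.8), -5) (np.float64(-51.7), 13) (np.float64(-61.0), -9) (np.float64(-105.5), 6)
```

The shifts agree in both cameras: jaw 30.8 mm, pad 22.9 mm. The pad is therefore pressed back about 7.9 mm, half way, and the tablet has moved 6 mm up to the end stop. The robot is clear, so I'm handing in.

```bash
python3 -c "
from bench import workorder
print(workorder.finish_job())"
```

```text
the job is handed in; nothing more can be done
None
```

The job is handed in, with no verdict returned: by the cameras the tablet is tight against the end stop, the pad is pressed back about 8 mm of 16, the lever is at its loose end, and the robot is clear.

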